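# Take the coated glass plate out of the film-casting bed

### The job

The film on the glass plate in the casting bed is ready to dry. Swing the stiff-hinged clamp bar right up to its stop, where it stays, then draw the plate straight out from beneath it, sliding it flat along the bed until its end is clear of the bar, before you lift it. Carry it level to the empty drying stand and lay it down gently, fully seated between the lugs; leave the bar up, and leave the other plate and the rest of the bench things as they are.

Things in the scene. Friction and masses are not known exactly. Their poses are not given: they have to be found in the camera images.
- bed: Fixed film-casting bed: aluminium slab 170 x 250 mm on levelling feet, its top 34 mm above the bench. Origin: centre of its underside, at bench height. Its x points away from the user (robot side to far side), y left along the plate, z up.
- land (a point): Middle of the top of the dark raised strip (the land) on which the plate lies: bed x 0, y 0, z 54 mm. The land is 46 mm wide (bed x -23 to 23) and runs from bed y -100 to 118. The plate overhangs it by 7 mm on both long sides, so fingers fit beside and below its edges (20 mm down to the slab).
- nest (a point): Middle of the stop face of the steel end nest at the bed's right end (bed y -92), 54 mm up. Low cheeks, inner faces at bed x +-32, y -110 to -80, top z 60. A fixed lip covers the plate's last 8 mm (y -112 to -82, underside z 65, top z 70): the plate can leave only by sliding toward the bed's +y first.
- clamp_bar (a joint): Angle (rad) of the steel clamp bar: 0 down on the plate, 1.1 at its upper stop (63 degrees). A stiff torque hinge (0.35 N m): the bar stays where it is left. Lifting at the grip takes about 4 N. Hinge at the far side, black grip at the robot's side: it swings up and away from the robot.
- bar_grip (a point): Centre of the black grip at the free end of the clamp bar: 52 mm long (along the bar), 22 mm wide (across it, along bed y), 17 mm thick. 164 mm from the hinge line; 71 mm above the bench when shut. It moves with the bar.
- bar_hinge (a point): Point on the hinge line in the bar's middle plane, fixed to the bed (bed x 75, y -66, z 70 mm); the hinge line runs along the bed's y. The bar is 24 mm wide (bed y -78 to -54), 10 mm thick, with a rubber pad on the plate: the plate's last 36 mm lie at or beyond the bar's inner edge.
- plate: The plate to move: pale greenish glass 60 x 180 x 8 mm (x, y, z), about 0.2 kg, cream film on top. Origin: centre of its underside; y along its length, z up. At the start it lies under the clamp bar at bed x 0, y 0, with the bed's yaw, underside 54 mm above the bench, right end (-y) in the nest with 2 mm play.
- stand_empty: The empty one of two alike fixed steel drying stands, base 84 x 206 x 4 mm. Origin: centre of its underside, at bench height; y along its length, z up. It stands nearer to or farther from the robot than the other one. Between y -60 and 60 mm its long sides are open for the fingers.
- stand_seat (a point): Where the middle of the plate's underside must come: on the empty stand's axis, 30 mm up, level with its two cross bars (44 mm wide, at y +-55). The plate lies along the stand's y, either way round. Lugs 10 mm higher: ends with inner faces at y +-96; sides with inner faces at x +-36, at y -85 to -65 and 65 to 85: 6 mm play all round.
- stand_full: The other drying stand, same shape and axes, with the other plate on it.
- other_plate: A second coated plate like the first, loose, lying on stand_full: leave it. Origin: centre of its underside.
- bottle_a: Clear bottle with a blue cap, 62 mm across, 190 mm tall, standing loose beyond the work. Origin: centre of its underside.
- bottle_b: Jar with a blue cap, 68 mm across, 150 mm tall, standing loose right of the bed. Origin: centre of its underside.
- applicator: Steel film applicator block, 56 x 90 x 34 mm, lying loose beyond the work. Origin: centre of its underside.
Not all that is in view belongs to the job. What is shaped like the stand_empty but red or yellow is not meant. Leave any yellow look-alike of the plate alone.

How it is judged:
By the outcome, as a careful person would: the job done as asked, in the order asked, and still so for the second after the job is handed in, with the robot touching nothing.
It also fails if it takes over 61 s, if anything falls off the work surface, if the arm or the gripper's body presses on something with over 40 N, if the wrist force passes 120 N, or if a joint passes its speed limit or range.

### The arm

A 6-joint arm with a two-finger parallel gripper is mounted at the origin on the work surface. World frame = base frame: x ahead of the robot, y to its left, z up, the work surface at z = 0. Lengths are in m, angles in degrees, forces in N, time in s.
With the tool pointing down it reaches from about 0.4 to 0.825 m from the base axis. Payload 7 kg.
Tool frame: the origin (TCP) lies on the centre line of the jaws, within the pads' length; the fingertips stand 11 mm ahead of it and the grasp point (between the pads) lies 8 mm behind it; z points along the fingers, y is the direction in which the jaws open and shut (so a half turn about z gives the same grasp; the last joint's range is limited). The gripper opens to 88 mm and grips with 3 to 60 N. Pads are 19 mm wide; open, the fingers measure 130 mm over their backs; the gripper's body (78 mm by 193 mm) begins 47 mm behind the grasp point.
Start: joints at [-55.056, 20.546, 0.682, 0, -70.136, -16.507], TCP at [0.213, -0.64, 0.238] pointing down, gripper open.
Joint ranges: [-176.03, 176.03], [-82.01, 121.73], [-58.28, 71.71], [-173.87, 95.51], [-174.79, -0.11], [-173.66, 173.66]. Speed limits (degrees/s): [136.94, 136.94, 172.46, 180, 180, 180].

### API

Orientations are given as [roll, pitch, yaw] about the fixed x, y, z axes, in that order (R = Rz(yaw) Ry(pitch) Rx(roll)).
In Python, from plant import ctrl, cams, order gives the robot as it stands.
- The arm moves only by the tool jog_arm, never from a script. Its argument "motion" is a list of rows, each an object with "offset": the shift along the tool's x, y, z in mm, a list of three; "roll": the turn about the tool's z in rad; "hand": the finger opening in mm, from 0 to 87.6. A call has 1 to 20 rows; each row is the pose to reach, as a shift and turn from the pose commanded when the call began, along the tool's axes at that moment; what a row does not reach only later rows make up. A row lasts 1/12 s, in which the tool goes at most 41.7 mm and 7.16 degrees, less where a joint would pass 70% of its speed; a pose out of reach is approached as far as the arm can. A call with a gripper value outside its range is refused whole. The fingers move at their own pace and stop on an object; the grip force is fixed at half the most. Time passes only in rows, so rows that repeat a pose let the fingers close. It gives the time, the measured TCP pose, the force and the opening at its end, in the units of the state.
- ctrl.get_obs(): the state, without advancing time (a new reading comes with each control period).
- cams.snapshot(name): name is "side" or "top"; returns a dict with "img" (384x512x3 uint8, red, green, blue), "K" (3x3 intrinsics, pixels), "cam_to_world" (4x4, takes a point from camera to world coordinates). Camera axes: x right, y down, z forward; pixel columns grow to the right and rows downward; lengths in m; the calibration is good to about 2 mm. A picture is of the moment at which its call begins. There is no depth.
- order.close_job(): hands the job in, once; it reports no verdict.
The state is a dict: "clock": time; "joint_pos": joint angles; "qvel": joint speeds; "tau": joint torques, N m; "tool_pos": TCP position; "orientation": TCP orientation; "force": force on the tool from outside, world axes, zero at the start; "moment": the same for the moment, N m; "opening": finger opening in m.
Only numpy, scipy, OpenCV 4.12 (cv2) and the standard library are available. Lean on these libraries where they do the work, as an engineer would, in place of code of your own. Each camera call takes 0.05 s, during which the arm holds its last target. There are 200 camera calls.

## Working session

There is one attempt and no reset: what is moved stays moved. The work goes in short steps, Python scripts to look and compute and a tool call to move; the robot and the scene stay as the last step left them, time stands still between calls to the robot, and variables do not carry over. Pictures are saved under pics/ and viewed, about 8 in all and at most 12, crops included, and the job is handed in when it is done.

Besides the shell and the picture viewer there is one more tool, called after "Call:" by a JSON object that holds its "fn" and its "kwargs". jog_arm: Moves the arm, as the interface text tells. Its arguments: {"type":"object","properties":{"motion":{"type":"array"}},"required":["motion"]}

```bash
ls; mkdir -p pics; python3 - <<'E'
from plant import ctrl,cams
import cv2,numpy as np
for n in("top","side"):
    s=cams.snapshot(n); cv2.imwrite(f"pics/{n}0.png",cv2.resize(s["img"][:,:,::-1],(800,600),interpolation=cv2.INTER_CUBIC))
    cv2.imwrite(f"pics/{n}0_raw.png",s["img"][:,:,::-1])
    np.savez(f"{n}.npz",K=s["K"],T=s["cam_to_world"]); print(n,s["K"].round(1).tolist(),s["cam_to_world"].round(3).tolist())
print(ctrl.get_obs())
E
```

```text
pics
top [[367.3, 0.0, 254.3], [0.0, 367.3, 194.4], [0.0, 0.0, 1.0]] [[-0.002, -0.998, 0.064, 0.449], [-1.0, 0.001, -0.006, -0.097], [0.006, -0.064, -0.998, 1.233], [0.0, 0.0, 0.0, 1.0]]
side [[357.9, 0.0, 254.3], [0.0, 357.9, 191.7], [0.0, 0.0, 1.0]] [[-0.875, -0.362, 0.321, 0.103], [-0.484, 0.662, -0.573, 0.612], [-0.005, -0.656, -0.754, 1.043], [0.0, 0.0, 0.0, 1.0]]
{'clock': 0.1, 'joint_pos': array([-5.50547105e+01,  2.05866831e+01,  6.37689007e-01, -1.72240821e-02,
       -7.01347953e+01, -1.65071071e+01]), 'qvel': array([ 0.01662485,  0.00919567,  0.20975598,  0.01347528, -0.04368281,
        0.12502563]), 'tau': array([-1.39893877e-03, -5.84164524e+01,  2.93752724e+01,  7.01563731e+00,
        1.02125737e-02, -5.96063069e-05]), 'tool_pos': array([ 0.21332874, -0.63995374,  0.23671515]), 'orientation': array([ 1.79915063e+02, -8.28438849e-03, -1.61567676e+02]), 'force': array([-0.26060386, -1.32842032, -0.23893099]), 'moment': array([-0.06771865,  0.03155712,  0.00835283]), 'opening': 0.08790950365473676}
```

View pics/top0.png

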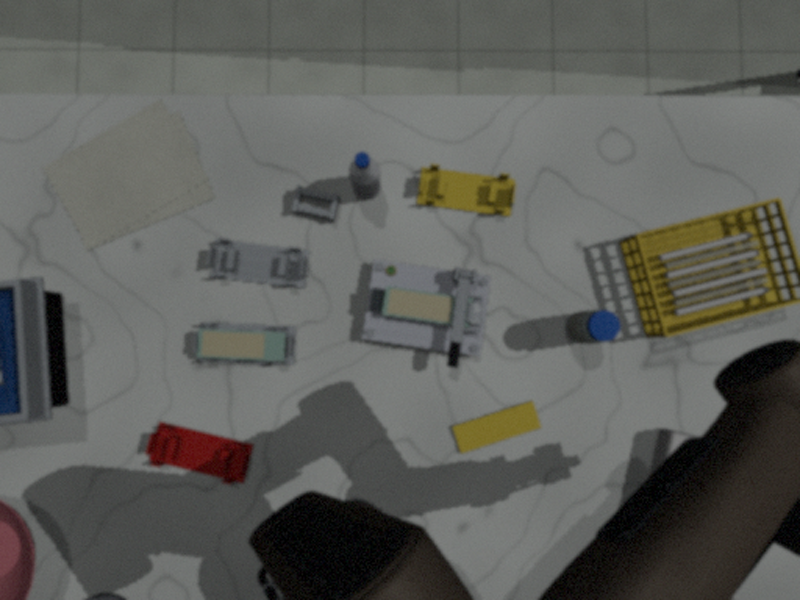

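View pics/side0.png

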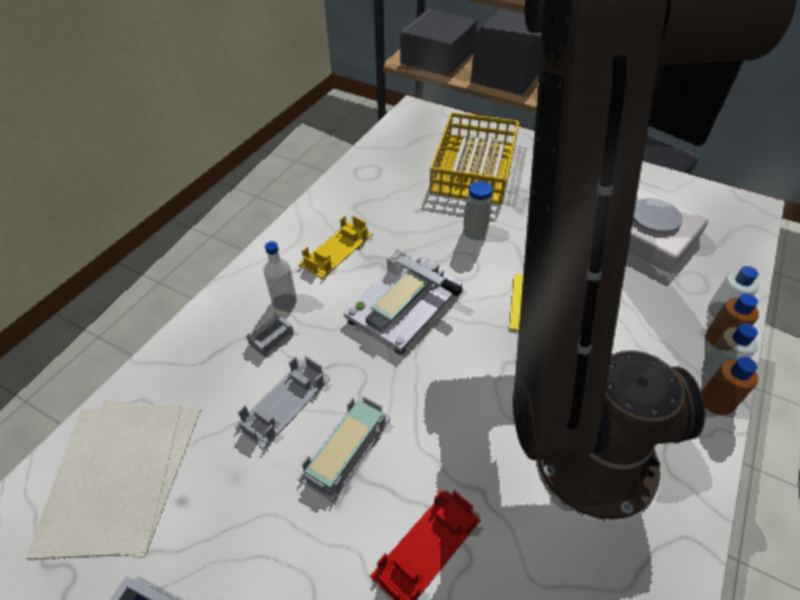

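Candidates (800x600 top view):
- **Plate to move:** the film plate in the bed at (418,306). Not it are the other plate on the full stand (240,345) and the yellow plate (497,427).
- **Empty stand:** grey at (258,264). Not it are the full stand (240,345), the red one (200,452) and the yellow one (465,190).
- **Grip:** black, at (454,355).

I'll take the plate in the bed and the far grey stand, and check both in a close crop.

```bash
cat > h.py <<'E'
import numpy as np,cv2
def cal(n): d=np.load(f"{n}.npz"); return d["K"],d["T"]
def ray(n,uv,z):
    K,T=cal(n); uv=np.atleast_2d(np.array(uv,float))
    d=(np.linalg.inv(K)@np.c_[uv,np.ones(len(uv))].T).T@T[:3,:3].T; o=T[:3,3]
    return o+d*((z-o[2])/d[:,2])[:,None]
def proj(n,P):
    K,T=cal(n); P=np.atleast_2d(np.array(P,float)); c=(P-T[:3,3])@T[:3,:3]; q=c@K.T; return q[:,:2]/q[:,2:]
def frame(x,y,yaw,pts):
    a=np.radians(yaw); R=np.array([[np.cos(a),-np.sin(a),0],[np.sin(a),np.cos(a),0],[0,0,1]])
    return np.atleast_2d(np.array(pts,float))@R.T+[x,y,0]
E
python3 - <<'E'
from h import *
for n,(x0,x1,y0,y1),f in(("top",(115,325,145,240),3.8),("side",(145,305,155,315),3.7)):
    im=cv2.imread(f"pics/{n}0_raw.png"); hsv=cv2.cvtColor(im,cv2.COLOR_BGR2HSV)
    for nm,m,z in(("film",cv2.inRange(hsv,(15,50,90),(30,140,255)),.062),("black",cv2.inRange(hsv,(0,0,0),(180,255,38)),.0795)):
        k,l,st,c=cv2.connectedComponentsWithStats(m)
        for i in range(1,k):
            x,y,w,h,a=st[i]
            if a>30 and x0<c[i][0]<x1 and y0<c[i][1]<y1:
                pts=np.argwhere(l==i)[:,::-1]
                W=ray(n,pts,z); r=cv2.minAreaRect((W[:,:2]*1000).astype(np.float32)); e=np.linalg.eigh(np.cov(W[:,:2].T))[1][:,1]
                print(n,nm,a,c[i].round(1),"world",W.mean(0).round(4),"rect",np.round(r[0],1),np.round(r[1],1),round(r[2],1),"yaw_y",np.degrees(np.arctan2(-e[0]*np.sign(e[1]),abs(e[1]))).round(1))
    cr=cv2.resize(im[y0:y1,x0:x1],None,fx=f,fy=f,interpolation=cv2.INTER_CUBIC)
    cr=cv2.convertScaleAbs(cr,alpha=1.5 if n=="top" else 1.1)
    for g in range((x0//20+1)*20,x1,20): cv2.putText(cr,str(g),(int((g-x0+.5)*f)-8,9),0,.33,(0,0,255)); cv2.line(cr,(int((g-x0+.5)*f),11),(int((g-x0+.5)*f),16),(0,0,255))
    for g in range((y0//20+1)*20,y1,20): cv2.putText(cr,str(g),(0,int((g-y0+.5)*f)+4),0,.33,(0,0,255)); cv2.line(cr,(22,int((g-y0+.5)*f)),(27,int((g-y0+.5)*f)),(0,0,255))
    cv2.imwrite(f"pics/{n}_crop.png",cr)
E
```

```text
top film 285 [268.8 195. ] world [ 0.5222 -0.15    0.062 ] rect [ 522.2 -149.8] [118.4  39.4] 81.8 yaw_y -8.8
top film 345 [148.7 219.8] world [0.4437 0.2316 0.062 ] rect [442.9 231.9] [116.4  40.1] 87.6 yaw_y -2.9
top black 74 [290.2 226.2] world [ 0.4231 -0.2161  0.0795] rect [ 422.3 -215.3] [18.8 40.7] 89.5 yaw_y 80.2
side film 300 [255.8 187.5] world [ 0.525 -0.153  0.062] rect [ 525.  -153.9] [125.9  43.2] 79.7 yaw_y -10.3
side film 602 [216.7 286.7] world [0.4374 0.2459 0.062 ] rect [437.2 243.6] [121.5  46.5] 87.5 yaw_y -2.5
side black 55 [288.5 183.8] world [ 0.422  -0.2116  0.0795] rect [ 423.2 -210.6] [22.6 45.9] 78.1 yaw_y 75.0
```

View pics/top_crop.png

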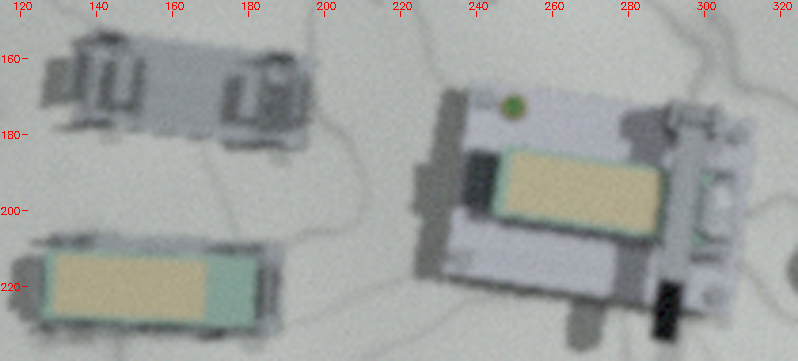

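View pics/side_crop.png

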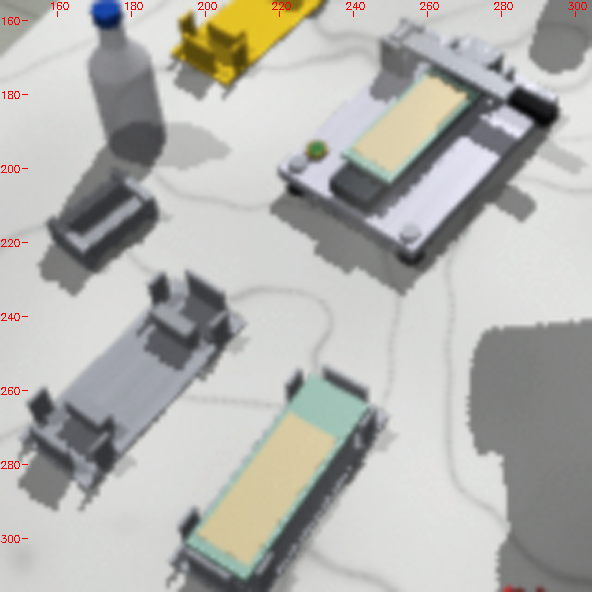

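Both crops confirm the choice. In the top crop the plate lies under the bar, with its left end at about (244,192) and the grip at (290,226). The far grey stand, corners about (135,153) to (196,184), is empty. Next I'll fit the frames to these points.

```bash
python3 - <<'E'
from h import *
from scipy.optimize import least_squares
def fit(obs,x0):
    # obs: (view, px, model point); reprojection fit of a planar pose from picked points
    f=lambda p:np.concatenate([(proj(v,frame(p[0],p[1],p[2],m))[0]-uv) for v,uv,m in obs])
    s=least_squares(f,x0,loss="soft_l1"); return s.x,f(s.x).reshape(-1,2).round(1)
bed=[("top",(237,167),(.085,.125,.034)),("top",(231,218),(-.085,.125,.034)),("top",(245.5,183.5),(.03,.09,.062)),("top",(243,201.5),(-.03,.09,.062)),("top",(290.2,226.2),(-.089,-.066,.0795)),
("side",(220,200),(.085,.125,.034)),("side",(256,220),(-.085,.125,.034)),("side",(238,196),(.03,.09,.062)),("side",(250,203),(-.03,.09,.062)),("side",(289,183.5),(-.089,-.066,.073))]
st=[("top",(134.5,153),(.042,.103,.004)),("top",(197,159),(.042,-.103,.004)),("top",(133,178),(-.042,.103,.004)),("top",(195.5,184),(-.042,-.103,.004)),("side",(169,288),(-.042,.103,.004)),("side",(211,242),(-.042,-.103,.004))]
for nm,o,x0 in(("bed",bed,[.52,-.15,-8]),("stand",st,[.54,.2,-5])):
    p,r=fit(o,x0); print(nm,p.round(4)); print(r.tolist())
    for v in("top","side"):
        try:q,r=fit([a for a in o if a[0]==v],x0); print(" ",v,q.round(4))
        except Exception as e:print(e)
    np.save(nm+".npy",p)
from plant import ctrl
b=np.load("bed.npy"); print("grip",frame(*b,[[-.089,-.066,.071],[.075,-.066,.07]]).round(4),"plate end",frame(*b,[0,.09,.058]).round(4))
im=[]
for n,(x0,x1,y0,y1),f in(("top",(115,325,145,240),3.8),("side",(145,305,155,315),3.7)):
    c=cv2.resize(cv2.imread(f"pics/{n}0_raw.png")[y0:y1,x0:x1],None,fx=f,fy=f,interpolation=cv2.INTER_CUBIC)
    S=np.load("stand.npy")
    def rect(p,cx,cy,w,l,z,col):
        q=proj(n,frame(*p,[(cx+a*w/2,cy+d*l/2,z) for a,d in((1,1),(1,-1),(-1,-1),(-1,1))])); q=((q-[x0,y0]+.5)*f).astype(np.int32); cv2.polylines(c,[q],True,col,1)
    rect(b,0,0,.17,.25,.034,(0,0,255)); rect(b,0,0,.06,.18,.062,(255,0,0)); rect(b,-.089,-.066,.052,.022,.0795,(0,255,0))
    rect(S,0,0,.084,.206,.004,(0,0,255)); rect(S,0,.055,.044,.006,.03,(255,0,0)); rect(S,0,-.055,.044,.006,.03,(255,0,0)); rect(S,0,0,.072,.192,.04,(0,255,0))
    im.append(c)
h=600
cv2.imwrite("pics/ov.png",cv2.resize(np.vstack([cv2.copyMakeBorder(im[0],0,0,0,0,0),cv2.copyMakeBorder(im[1][:, :],0,0,0,798-592,0)]),(498,592)) )
cv2.imwrite("pics/ov_side.png",im[1]);cv2.imwrite("pics/ov_top.png",im[0])
E
```

```text
bed [ 0.5194 -0.1634 -7.412 ]
[[1.0, -1.0], [0.2, -0.6], [0.7, -0.5], [0.8, 0.1], [0.5, 0.2], [-0.4, 1.6], [1.2, 4.0], [-1.0, 1.6], [0.4, 2.3], [-0.1, 0.4]]
  top [ 0.5192 -0.1613 -6.673 ]
  side [ 0.5216 -0.1707 -8.9989]
stand [ 0.6159  0.1951 -5.4246]
[[1.7, 0.2], [0.1, -0.1], [0.4, -0.1], [-1.0, -0.3], [0.1, 0.5], [-0.2, 0.2]]
  top [ 0.6157  0.1959 -5.3316]
  side [ 0.6165  0.1936 -5.8793]
grip [[ 0.4226 -0.2174  0.071 ]
 [ 0.5853 -0.2385  0.07  ]] plate end [[ 0.531  -0.0741  0.058 ]]
```

View pics/ov_side.png

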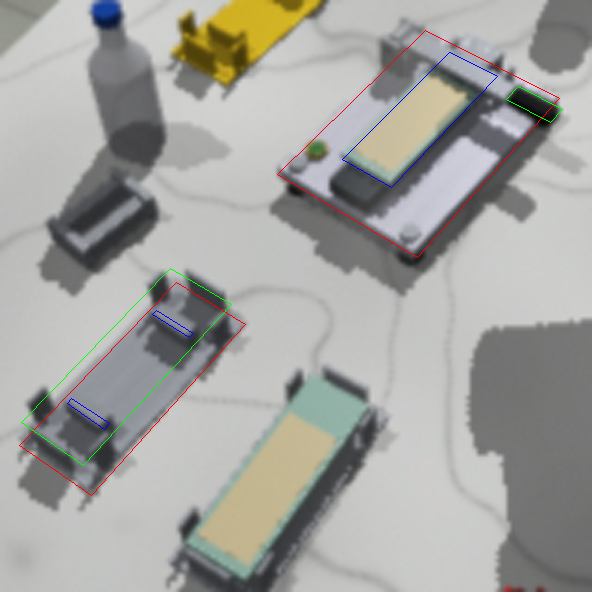

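The overlay agrees to within about 3 mm in both views, so I'll move above the grip now.

```bash
cat >> h.py <<'E'
def off(pose,target):
    """pose, target: x,y,z,yaw (m,deg), tool pointing down -> offset mm in tool axes, roll rad"""
    a=np.radians(pose[3]); d=(np.array(target[:3])-pose[:3])*1000; c,s=np.cos(a),np.sin(a)
    return np.round([c*d[0]+s*d[1], s*d[0]-c*d[1], -d[2]],1), round(-np.radians((target[3]-pose[3]+180)%360-180),4)
E
python3 -c "
from h import *
print(off([.213,-.64,.238,-161.57],[.4226,-.2174,.2,-188]))"
```

```text
(array([-332.5,  334.7,   38. ]), np.float64(0.4613))
```

Call:
{"fn": "jog_arm", "kwargs": {"motion": [{"offset": [-332.5,334.7,38],"roll": 0.461,"hand": 60},{"offset": [-332.5,334.7,38],"roll": 0.461,"hand": 60},{"offset": [-332.5,334.7,38],"roll": 0.461,"hand": 60},{"offset": [-332.5,334.7,38],"roll": 0.461,"hand": 60},{"offset": [-332.5,334.7,38],"roll": 0.461,"hand": 60},{"offset": [-332.5,334.7,38],"roll": 0.461,"hand": 60},{"offset": [-332.5,334.7,38],"roll": 0.461,"hand": 60},{"offset": [-332.5,334.7,38],"roll": 0.461,"hand": 60},{"offset": [-332.5,334.7,38],"roll": 0.461,"hand": 60},{"offset": [-332.5,334.7,38],"roll": 0.461,"hand": 60},{"offset": [-332.5,334.7,38],"roll": 0.461,"hand": 60},{"offset": [-332.5,334.7,38],"roll": 0.461,"hand": 60},{"offset": [-332.5,334.7,38],"roll": 0.461,"hand": 60},{"offset": [-332.5,334.7,38],"roll": 0.461,"hand": 60},{"offset": [-332.5,334.7,38],"roll": 0.461,"hand": 60},{"offset": [-332.5,334.7,38],"roll": 0.461,"hand": 60}]}}

```text
clock: 1.43
tool_pos: [0.4226, -0.2183, 0.1995]
orientation: [180.0, -0.0, 172.0]
force: [0.9, -1.0, 0.1]
opening: 0.0601
```

Call:
{"fn": "jog_arm", "kwargs": {"motion": [{"offset": [0,0,40],"roll": 0,"hand": 60},{"offset": [0,0,80],"roll": 0,"hand": 60},{"offset": [0,0,110],"roll": 0,"hand": 60},{"offset": [0,0,125],"roll": 0,"hand": 60},{"offset": [0,0,136],"roll": 0,"hand": 60},{"offset": [0,0,136],"roll": 0,"hand": 28},{"offset": [0,0,136],"roll": 0,"hand": 28},{"offset": [0,0,136],"roll": 0,"hand": 28},{"offset": [0,0,136],"roll": 0,"hand": 28},{"offset": [0,0,136],"roll": 0,"hand": 28}]}}

```text
clock: 2.27
tool_pos: [0.4236, -0.2179, 0.0646]
orientation: [180.0, 0.1, 172.0]
force: [-0.2, -0.5, -0.1]
opening: 0.0324
```

```bash
python3 - <<'E'
from plant import ctrl,cams
import cv2,numpy as np
a=cams.snapshot("side")["img"][130:230,220:330,::-1]
b=cams.snapshot("top")["img"][150:250,235:345,::-1]
cv2.imwrite("pics/grip1.png",cv2.convertScaleAbs(cv2.resize(np.hstack([a,b]),(792,360),interpolation=cv2.INTER_CUBIC),alpha=1.3))
print(ctrl.get_obs()["force"],ctrl.get_obs()["opening"])
E
```

```text
[-0.83635982  0.21030341 -0.11274669] 0.02926070768272545
```

View pics/grip1.png

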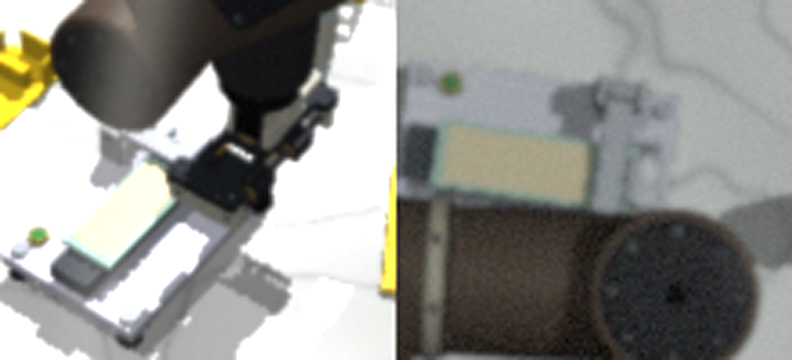

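The gripper is over the grip end, with the fingers hidden behind the hand, and there's no contact force at a 29 mm opening. I'll close now.

Call:
{"fn": "jog_arm", "kwargs": {"motion": [{"offset": [0,0,0],"roll": 0,"hand": 10},{"offset": [0,0,0],"roll": 0,"hand": 10},{"offset": [0,0,0],"roll": 0,"hand": 10},{"offset": [0,0,0],"roll": 0,"hand": 10},{"offset": [0,0,0],"roll": 0,"hand": 10}]}}

```text
clock: 2.78
tool_pos: [0.4233, -0.2176, 0.0639]
orientation: [180.0, 0.0, 172.0]
force: [-1.5, 1.6, 5.7]
opening: 0.022
```

```bash
python3 -c "
import numpy as np
for a in np.radians([0,5,10,15,20,25,30,35,40,45,50,55,60,63,65]): print(round(np.degrees(a)), [round(-164*(1-np.cos(a)),1),0,round(-164*np.sin(a),1)])"
```

```text
0 [np.float64(-0.0), 0, np.float64(-0.0)]
5 [np.float64(-0.6), 0, np.float64(-14.3)]
10 [np.float64(-2.5), 0, np.float64(-28.5)]
15 [np.float64(-5.6), 0, np.float64(-42.4)]
20 [np.float64(-9.9), 0, np.float64(-56.1)]
25 [np.float64(-15.4), 0, np.float64(-69.3)]
30 [np.float64(-22.0), 0, np.float64(-82.0)]
35 [np.float64(-29.7), 0, np.float64(-94.1)]
40 [np.float64(-38.4), 0, np.float64(-105.4)]
45 [np.float64(-48.0), 0, np.float64(-116.0)]
50 [np.float64(-58.6), 0, np.float64(-125.6)]
55 [np.float64(-69.9), 0, np.float64(-134.3)]
60 [np.float64(-82.0), 0, np.float64(-142.0)]
63 [np.float64(-89.5), 0, np.float64(-146.1)]
65 [np.float64(-94.7), 0, np.float64(-148.6)]
```

Call:
{"fn": "jog_arm", "kwargs": {"motion": [{"offset": [-0.6,0,-14.3],"roll": 0,"hand": 10},{"offset": [-2.5,0,-28.5],"roll": 0,"hand": 10},{"offset": [-5.6,0,-42.4],"roll": 0,"hand": 10},{"offset": [-9.9,0,-56.1],"roll": 0,"hand": 10},{"offset": [-15.4,0,-69.3],"roll": 0,"hand": 10},{"offset": [-22,0,-82],"roll": 0,"hand": 10}]}}

```text
clock: 3.28
tool_pos: [0.4441, -0.2206, 0.1453]
orientation: [180.0, -0.1, 172.0]
force: [2.2, -2.6, -8.0]
opening: 0.0219
```

Call:
{"fn": "jog_arm", "kwargs": {"motion": [{"offset": [-7.7,0,-12.1],"roll": 0,"hand": 10},{"offset": [-16.4,0,-23.4],"roll": 0,"hand": 10},{"offset": [-26,0,-34],"roll": 0,"hand": 10},{"offset": [-36.6,0,-43.6],"roll": 0,"hand": 10},{"offset": [-47.9,0,-52.3],"roll": 0,"hand": 10},{"offset": [-60,0,-60],"roll": 0,"hand": 10},{"offset": [-67.5,0,-64.1],"roll": 0,"hand": 10},{"offset": [-67.5,0,-64.1],"roll": 0,"hand": 10}]}}

```text
clock: 3.95
tool_pos: [0.5113, -0.2305, 0.2096]
orientation: [-180.0, -0.2, 172.0]
force: [-4.0, -1.4, 5.3]
opening: 0.0217
```

Call:
{"fn": "jog_arm", "kwargs": {"motion": [{"offset": [-5,0,-2.5],"roll": 0,"hand": 10},{"offset": [-8,0,-3.7],"roll": 0,"hand": 10},{"offset": [-8,0,-3.7],"roll": 0,"hand": 10}]}}

```text
clock: 4.2
tool_pos: [0.5171, -0.2314, 0.2124]
orientation: [-180.0, -0.3, 172.0]
force: [-7.7, -0.6, 2.5]
opening: 0.0217
```

Call:
{"fn": "jog_arm", "kwargs": {"motion": [{"offset": [-4,0,-1.5],"roll": 0,"hand": 10},{"offset": [-6,0,-2],"roll": 0,"hand": 10},{"offset": [-6,0,-2],"roll": 0,"hand": 10}]}}

```text
clock: 4.45
tool_pos: [0.5176, -0.2314, 0.2124]
orientation: [180.0, -0.9, 171.9]
force: [-23.4, 3.8, 4.2]
opening: 0.0216
```

The bar is on its hard stop: 23 N with no further travel. I'll ease off, release and lift clear.

Call:
{"fn": "jog_arm", "kwargs": {"motion": [{"offset": [7,0,3],"roll": 0,"hand": 10},{"offset": [7,0,3],"roll": 0,"hand": 40},{"offset": [7,0,3],"roll": 0,"hand": 46},{"offset": [7,0,3],"roll": 0,"hand": 46},{"offset": [7,0,3],"roll": 0,"hand": 46},{"offset": [7,0,3],"roll": 0,"hand": 46},{"offset": [7,0,-20],"roll": 0,"hand": 46},{"offset": [7,0,-60],"roll": 0,"hand": 60},{"offset": [7,0,-90],"roll": 0,"hand": 87},{"offset": [7,0,-90],"roll": 0,"hand": 87}]}}

```text
clock: 5.28
tool_pos: [0.5214, -0.2322, 0.3125]
orientation: [-179.9, 0.6, 172.1]
force: [1.1, -0.1, 1.9]
opening: 0.0605
```

```bash
python3 -c "
from h import *
print(off([.5182,-.2308,.3058,172],[.45,.05,.3,-98]))"
```

```text
(array([106.6, 268.6,   5.8]), np.float64(-1.5708))
```

Call:
{"fn": "jog_arm", "kwargs": {"motion": [{"offset": [106.6,268.6,5.8],"roll": -1.571,"hand": 87},{"offset": [106.6,268.6,5.8],"roll": -1.571,"hand": 87},{"offset": [106.6,268.6,5.8],"roll": -1.571,"hand": 87},{"offset": [106.6,268.6,5.8],"roll": -1.571,"hand": 87},{"offset": [106.6,268.6,5.8],"roll": -1.571,"hand": 87},{"offset": [106.6,268.6,5.8],"roll": -1.571,"hand": 87},{"offset": [106.6,268.6,5.8],"roll": -1.571,"hand": 87},{"offset": [106.6,268.6,5.8],"roll": -1.571,"hand": 87},{"offset": [106.6,268.6,5.8],"roll": -1.571,"hand": 87},{"offset": [106.6,268.6,5.8],"roll": -1.571,"hand": 87},{"offset": [106.6,268.6,5.8],"roll": -1.571,"hand": 87},{"offset": [106.6,268.6,5.8],"roll": -1.571,"hand": 87},{"offset": [106.6,268.6,5.8],"roll": -1.571,"hand": 87},{"offset": [106.6,268.6,5.8],"roll": -1.571,"hand": 87},{"offset": [106.6,268.6,5.8],"roll": -1.571,"hand": 87}]}}

```text
clock: 6.53
tool_pos: [0.4504, 0.0499, 0.2996]
orientation: [-180.0, 0.0, -98.1]
force: [0.8, -0.4, 0.2]
opening: 0.0868
```

```bash
python3 - <<'E'
from plant import ctrl,cams
from h import *
s=cams.snapshot("top")["img"][:,:,::-1]; t=cams.snapshot("side")["img"][:,:,::-1]
cv2.imwrite("pics/top2_raw.png",s);cv2.imwrite("pics/side2_raw.png",t)
b=np.load("bed.npy")
for n,im in(("top",s),("side",t)):
    hsv=cv2.cvtColor(im,cv2.COLOR_BGR2HSV)
    # film+glass: cream or greenish
    m=cv2.inRange(hsv,(15,50,90),(30,140,255))|cv2.inRange(hsv,(60,25,70),(95,140,255))
    W0=proj(n,frame(*b,[(.045,.1,.062),(.045,-.11,.062),(-.045,-.11,.062),(-.045,.1,.062)]))
    roi=np.zeros(m.shape,np.uint8); cv2.fillPoly(roi,[W0.astype(np.int32)],255); m&=roi
    p=np.argwhere(m)[:,::-1]; W=ray(n,p,.062); r=cv2.minAreaRect((W[:,:2]*1000).astype(np.float32))
    print(n,len(p),W.mean(0).round(4),np.round(r[0],1),np.round(r[1],1),round(r[2],1))
a=cv2.resize(s[150:250,220:330],None,fx=5,fy=5,interpolation=cv2.INTER_CUBIC)
q=proj("top",frame(*b,[(.03,.09,.062),(.03,-.09,.062),(-.03,-.09,.062),(-.03,.09,.062)]))
cv2.polylines(a,[((q-[220,150]+.5)*5).astype(np.int32)],True,(0,0,255),1)
cv2.imwrite("pics/bed2.png",cv2.convertScaleAbs(a,alpha=1.4))
print(ctrl.get_obs()["tool_pos"],ctrl.get_obs()["orientation"],ctrl.get_obs()["joint_pos"].round(1))
E
```

```text
top 434 [ 0.5139 -0.1668  0.062 ] [ 518.4 -162.9] [181.7  64.2] 82.1
side 153 [ 0.5319 -0.1013  0.062 ] [ 529.1 -101.5] [56.8 60.5] 74.1
[0.45036117 0.04980467 0.29953352] [-1.79999447e+02  4.72072577e-03 -9.81040015e+01] [ 31.4  -3.2 -19.9  -0.  -73.3 -39.5]
```

View pics/bed2.png

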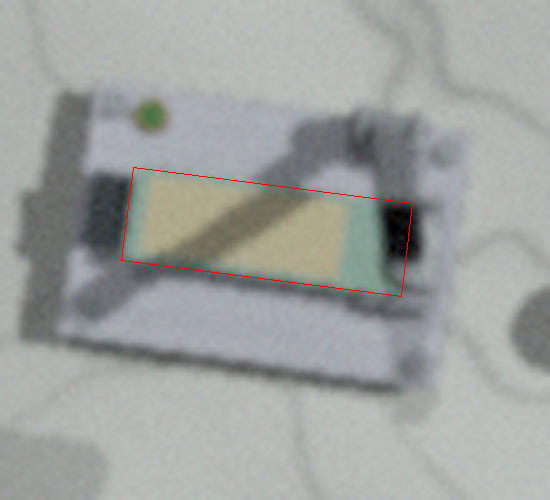

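The bar stays up. The plate is fully visible, and the mask gives its centre as (0.518, -0.163), yaw -7.9, 182 x 64 mm, which agrees with the 180 x 60 plate.

```bash
python3 -c "
from h import *
print(off([.45,.05,.3,-98],[.5222,-.1432,.15,-97.8]))"
```

```text
(array([181.3, -98.4, 150. ]), np.float64(-0.0035))
```

Call:
{"fn": "jog_arm", "kwargs": {"motion": [{"offset": [60,-33,20],"roll": -0.0035,"hand": 87},{"offset": [90,-49,40],"roll": -0.0035,"hand": 87},{"offset": [120,-65,60],"roll": -0.0035,"hand": 87},{"offset": [150,-82,90],"roll": -0.0035,"hand": 87},{"offset": [181.3,-98.4,110],"roll": -0.0035,"hand": 87},{"offset": [181.3,-98.4,150],"roll": -0.0035,"hand": 87},{"offset": [181.3,-98.4,190],"roll": -0.0035,"hand": 87},{"offset": [181.3,-98.4,220],"roll": -0.0035,"hand": 87},{"offset": [181.3,-98.4,238],"roll": -0.0035,"hand": 87},{"offset": [181.3,-98.4,248],"roll": -0.0035,"hand": 87},{"offset": [181.3,-98.4,248],"roll": -0.0035,"hand": 87},{"offset": [181.3,-98.4,248],"roll": -0.0035,"hand": 70},{"offset": [181.3,-98.4,248],"roll": -0.0035,"hand": 68},{"offset": [181.3,-98.4,248],"roll": -0.0035,"hand": 68}]}}

```text
clock: 7.8
tool_pos: [0.5241, -0.1432, 0.0536]
orientation: [-179.8, 0.0, -97.7]
force: [-0.6, -1.0, 0.0]
opening: 0.0728
```

Call:
{"fn": "jog_arm", "kwargs": {"motion": [{"offset": [0,0,0],"roll": 0,"hand": 65},{"offset": [0,0,0],"roll": 0,"hand": 64},{"offset": [0,0,0],"roll": 0,"hand": 63},{"offset": [0,0,0],"roll": 0,"hand": 62},{"offset": [0,0,0],"roll": 0,"hand": 61},{"offset": [0,0,0],"roll": 0,"hand": 61}]}}

```text
clock: 8.3
tool_pos: [0.5234, -0.1434, 0.052]
orientation: [-179.9, 0.0, -97.7]
force: [1.7, 0.1, 1.1]
opening: 0.0607
```

Call:
{"fn": "jog_arm", "kwargs": {"motion": [{"offset": [0,0,0],"roll": 0,"hand": 50},{"offset": [0,0,0],"roll": 0,"hand": 50},{"offset": [0,0,0],"roll": 0,"hand": 50},{"offset": [0,0,0],"roll": 0,"hand": 50}]}}

```text
clock: 8.63
tool_pos: [0.5232, -0.1434, 0.0519]
orientation: [-179.9, 0.0, -97.8]
force: [2.1, 1.3, 3.4]
opening: 0.0597
```

```bash
python3 -c "
from plant import ctrl
o=ctrl.get_obs(); print({k:o[k].round(3) for k in('force','moment','tool_pos','orientation')},o['opening'])"
```

```text
{'force': array([2.128, 1.345, 3.359]), 'moment': array([ 0.216, -0.79 , -0.008]), 'tool_pos': array([ 0.523, -0.143,  0.052]), 'orientation': array([-1.79937e+02,  5.00000e-03, -9.77500e+01])} 0.05966658865764348
```

Gripped at 59.7 mm with small forces. I'll slide 50 mm along +y.

Call:
{"fn": "jog_arm", "kwargs": {"motion": [{"offset": [-2,0,0],"roll": 0,"hand": 50},{"offset": [-6,0,0],"roll": 0,"hand": 50},{"offset": [-11,0,0],"roll": 0,"hand": 50},{"offset": [-16,0,0],"roll": 0,"hand": 50},{"offset": [-21,0,0],"roll": 0,"hand": 50},{"offset": [-26,0,0],"roll": 0,"hand": 50}]}}

```text
clock: 9.13
tool_pos: [0.5256, -0.1182, 0.0519]
orientation: [180.0, -0.1, -97.8]
force: [-0.8, -4.8, 5.8]
opening: 0.0596
```

Call:
{"fn": "jog_arm", "kwargs": {"motion": [{"offset": [-5,0,0],"roll": 0,"hand": 50},{"offset": [-10,0,0],"roll": 0,"hand": 50},{"offset": [-15,0,0],"roll": 0,"hand": 50},{"offset": [-20,0,0],"roll": 0,"hand": 50},{"offset": [-25,0,0],"roll": 0,"hand": 50},{"offset": [-30,0,0],"roll": 0,"hand": 50},{"offset": [-33,0,0],"roll": 0,"hand": 50},{"offset": [-33,0,0],"roll": 0,"hand": 50}]}}

```text
clock: 9.8
tool_pos: [0.5301, -0.085, 0.0518]
orientation: [180.0, -0.0, -97.8]
force: [-1.3, 0.2, 8.4]
opening: 0.0601
```

```bash
python3 - <<'E'
from plant import ctrl,cams
from h import *
s=cams.snapshot("top")["img"][:,:,::-1]; t=cams.snapshot("side")["img"][:,:,::-1]
cv2.imwrite("pics/slide.png",cv2.convertScaleAbs(np.hstack([cv2.resize(s[140:250,200:330],None,fx=3,fy=3,interpolation=cv2.INTER_CUBIC),cv2.resize(t[120:230,200:330],None,fx=3,fy=3,interpolation=cv2.INTER_CUBIC)]),alpha=1.3))
print(ctrl.get_obs()["force"],ctrl.get_obs()["tool_pos"])
E
```

```text
[-1.54370712  0.82507085  8.54807843] [ 0.53008362 -0.08498993  0.05181213]
```

View pics/slide.png

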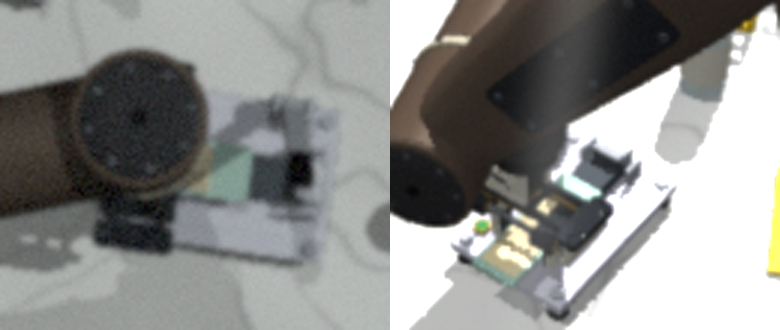

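The plate's right end is at about (250,170) in the left half of the picture, well clear of the bar at about x = 285. I'll lift and carry.

Call:
{"fn": "jog_arm", "kwargs": {"motion": [{"offset": [0,0,-2],"roll": 0,"hand": 50},{"offset": [0,0,-6],"roll": 0,"hand": 50},{"offset": [0,0,-12],"roll": 0,"hand": 50},{"offset": [0,0,-20],"roll": 0,"hand": 50},{"offset": [0,0,-30],"roll": 0,"hand": 50},{"offset": [0,0,-42],"roll": 0,"hand": 50},{"offset": [0,0,-56],"roll": 0,"hand": 50},{"offset": [0,0,-70],"roll": 0,"hand": 50},{"offset": [0,0,-80],"roll": 0,"hand": 50},{"offset": [0,0,-86],"roll": 0,"hand": 50},{"offset": [0,0,-88],"roll": 0,"hand": 50}]}}

```text
clock: 10.82
tool_pos: [0.5311, -0.0849, 0.141]
orientation: [-179.9, 0.0, -97.8]
force: [-0.3, 0.2, -1.8]
opening: 0.0596
```

```bash
python3 -c "
from h import *
o,r=off([.5302,-.0847,.14,-97.8],[.6179,.2149,.14,-95.4]); print(o,r)
n=18
for i in range(1,n+1): t=i/n; s=3*t*t-2*t**3; print((o*s).round(0).tolist(),round(r*s,3))"
```

```text
[-308.7  -46.2   -0. ] -0.0419
[-3.0, -0.0, -0.0] -0.0
[-11.0, -2.0, -0.0] -0.001
[-23.0, -3.0, -0.0] -0.003
[-39.0, -6.0, -0.0] -0.005
[-58.0, -9.0, -0.0] -0.008
[-80.0, -12.0, -0.0] -0.011
[-104.0, -16.0, -0.0] -0.014
[-129.0, -19.0, -0.0] -0.017
[-154.0, -23.0, -0.0] -0.021
[-180.0, -27.0, -0.0] -0.024
[-205.0, -31.0, -0.0] -0.028
[-229.0, -34.0, -0.0] -0.031
[-250.0, -37.0, -0.0] -0.034
[-270.0, -40.0, -0.0] -0.037
[-286.0, -43.0, -0.0] -0.039
[-298.0, -45.0, -0.0] -0.04
[-306.0, -46.0, -0.0] -0.042
[-309.0, -46.0, -0.0] -0.042
```

Call:
{"fn": "jog_arm", "kwargs": {"motion": [{"offset": [-3,0,0],"roll": 0,"hand": 50},{"offset": [-11,-2,0],"roll": -0.001,"hand": 50},{"offset": [-23,-3,0],"roll": -0.003,"hand": 50},{"offset": [-39,-6,0],"roll": -0.005,"hand": 50},{"offset": [-58,-9,0],"roll": -0.008,"hand": 50},{"offset": [-80,-12,0],"roll": -0.011,"hand": 50},{"offset": [-104,-16,0],"roll": -0.014,"hand": 50},{"offset": [-129,-19,0],"roll": -0.017,"hand": 50},{"offset": [-154,-23,0],"roll": -0.021,"hand": 50},{"offset": [-180,-27,0],"roll": -0.024,"hand": 50},{"offset": [-205,-31,0],"roll": -0.028,"hand": 50},{"offset": [-229,-34,0],"roll": -0.031,"hand": 50},{"offset": [-250,-37,0],"roll": -0.034,"hand": 50},{"offset": [-270,-40,0],"roll": -0.037,"hand": 50},{"offset": [-286,-43,0],"roll": -0.039,"hand": 50},{"offset": [-298,-45,0],"roll": -0.04,"hand": 50},{"offset": [-306,-46,0],"roll": -0.042,"hand": 50},{"offset": [-309,-46,0],"roll": -0.042,"hand": 50},{"offset": [-309,-46,0],"roll": -0.042,"hand": 50}]}}

```text
clock: 12.4
tool_pos: [0.6179, 0.2151, 0.1393]
orientation: [180.0, -0.0, -95.4]
force: [-0.0, -0.6, -2.8]
opening: 0.0597
```

Call:
{"fn": "jog_arm", "kwargs": {"motion": [{"offset": [0,0,6],"roll": 0,"hand": 50},{"offset": [0,0,20],"roll": 0,"hand": 50},{"offset": [0,0,40],"roll": 0,"hand": 50},{"offset": [0,0,60],"roll": 0,"hand": 50},{"offset": [0,0,76],"roll": 0,"hand": 50},{"offset": [0,0,86],"roll": 0,"hand": 50},{"offset": [0,0,89],"roll": 0,"hand": 50},{"offset": [0,0,89],"roll": 0,"hand": 50}]}}

```text
clock: 13.07
tool_pos: [0.6176, 0.2142, 0.0499]
orientation: [179.9, -0.1, -95.4]
force: [0.3, -0.4, -2.5]
opening: 0.0593
```

```bash
python3 - <<'E'
from plant import ctrl,cams
from h import *
o=ctrl.get_obs(); print(o["force"],o["tool_pos"])
s=cams.snapshot("top")["img"][:,:,::-1]; t=cams.snapshot("side")["img"][:,:,::-1]
cv2.imwrite("pics/side3_raw.png",t); cv2.imwrite("pics/top3_raw.png",s)
A=[]
for n,im,(x0,y0) in(("top",s,(115,135)),("side",t,(140,215))):
    a=cv2.resize(im[y0:y0+95,x0:x0+95],None,fx=4.2,fy=4.2,interpolation=cv2.INTER_CUBIC)
    S=np.load("stand.npy")
    q=proj(n,frame(*S,[(u*.036,v*.096,.04) for u,v in((1,1),(1,-1),(-1,-1),(-1,1))])); cv2.polylines(a,[((q-[x0,y0]+.5)*4.2).astype(np.int32)],True,(0,255,0),1)
    q=proj(n,frame(*S,[(u*.03,v*.09,.060) for u,v in((1,1),(1,-1),(-1,-1),(-1,1))])); cv2.polylines(a,[((q-[x0,y0]+.5)*4.2).astype(np.int32)],True,(255,0,0),1)
    A.append(a)
cv2.imwrite("pics/place.png",cv2.convertScaleAbs(np.hstack(A),alpha=1.3))
E
```

```text
[ 0.27630368 -0.35472049 -2.46309003] [0.61762281 0.21416948 0.04990686]
```

View pics/place.png

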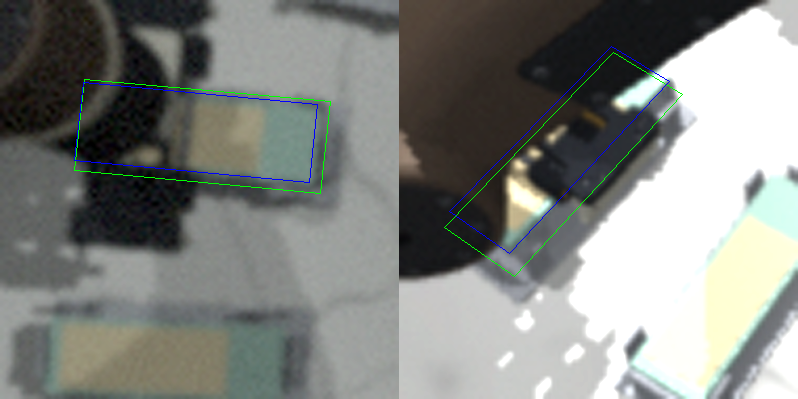

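Plate and stand overlays agree to about a pixel: plate right end at (314,145), end lug line at about x = 328. I'll lower slowly.

Call:
{"fn": "jog_arm", "kwargs": {"motion": [{"offset": [0,0,3],"roll": 0,"hand": 50},{"offset": [0,0,7],"roll": 0,"hand": 50},{"offset": [0,0,11],"roll": 0,"hand": 50},{"offset": [0,0,14],"roll": 0,"hand": 50},{"offset": [0,0,17],"roll": 0,"hand": 50},{"offset": [0,0,19],"roll": 0,"hand": 50},{"offset": [0,0,19],"roll": 0,"hand": 50}]}}

```text
clock: 13.75
tool_pos: [0.6176, 0.2148, 0.0309]
orientation: [180.0, -0.0, -95.4]
force: [1.0, -0.3, -2.9]
opening: 0.0595
```

Call:
{"fn": "jog_arm", "kwargs": {"motion": [{"offset": [0,0,0.7],"roll": 0,"hand": 50},{"offset": [0,0,1.4],"roll": 0,"hand": 50},{"offset": [0,0,2],"roll": 0,"hand": 50},{"offset": [0,0,2.4],"roll": 0,"hand": 50},{"offset": [0,0,2.8],"roll": 0,"hand": 50},{"offset": [0,0,2.8],"roll": 0,"hand": 50}]}}

```text
clock: 14.25
tool_pos: [0.6179, 0.215, 0.0288]
orientation: [-180.0, 0.0, -95.4]
force: [0.0, -0.6, -1.8]
opening: 0.0597
```

Call:
{"fn": "jog_arm", "kwargs": {"motion": [{"offset": [0,0,0.4],"roll": 0,"hand": 50},{"offset": [0,0,0.8],"roll": 0,"hand": 50},{"offset": [0,0,1],"roll": 0,"hand": 50},{"offset": [0,0,1],"roll": 0,"hand": 50}]}}

```text
clock: 14.58
tool_pos: [0.618, 0.215, 0.0279]
orientation: [-180.0, 0.0, -95.4]
force: [-0.5, 0.5, -0.9]
opening: 0.0595
```

Call:
{"fn": "jog_arm", "kwargs": {"motion": [{"offset": [0,0,0.4],"roll": 0,"hand": 50},{"offset": [0,0,0.7],"roll": 0,"hand": 50},{"offset": [0,0,0.7],"roll": 0,"hand": 50}]}}

```text
clock: 14.83
tool_pos: [0.618, 0.215, 0.0279]
orientation: [-180.0, 0.0, -95.3]
force: [-2.9, -0.2, 5.9]
opening: 0.0594
```

Contact at the seat height. I'll open gently and retreat upward.

Call:
{"fn": "jog_arm", "kwargs": {"motion": [{"offset": [0,0,-0.7],"roll": 0,"hand": 61},{"offset": [0,0,-0.7],"roll": 0,"hand": 65},{"offset": [0,0,-0.7],"roll": 0,"hand": 76},{"offset": [0,0,-0.7],"roll": 0,"hand": 80},{"offset": [0,0,-0.7],"roll": 0,"hand": 80},{"offset": [0,0,-0.7],"roll": 0,"hand": 80},{"offset": [0,0,-5],"roll": 0,"hand": 80},{"offset": [0,0,-15],"roll": 0,"hand": 80},{"offset": [0,0,-40],"roll": 0,"hand": 80},{"offset": [0,0,-75],"roll": 0,"hand": 80},{"offset": [0,0,-110],"roll": 0,"hand": 80},{"offset": [0,0,-150],"roll": 0,"hand": 80},{"offset": [0,0,-190],"roll": 0,"hand": 80},{"offset": [0,0,-220],"roll": 0,"hand": 80},{"offset": [0,0,-220],"roll": 0,"hand": 80}]}}

```text
clock: 16.08
tool_pos: [0.6209, 0.2159, 0.2568]
orientation: [-179.4, 0.4, -95.3]
force: [0.8, -0.0, 1.7]
opening: 0.0803
```

```bash
python3 -c "
from h import *
print(off([.618,.215,.248,-95.4],[.45,-.25,.3,-95.4]))"
```

```text
(array([478.7, 123.5, -52. ]), np.float64(-0.0))
```

Call:
{"fn": "jog_arm", "kwargs": {"motion": [{"offset": [262,174,-72],"roll": 0,"hand": 80},{"offset": [262,174,-72],"roll": 0,"hand": 80},{"offset": [262,174,-72],"roll": 0,"hand": 80},{"offset": [262,174,-72],"roll": 0,"hand": 80},{"offset": [262,174,-72],"roll": 0,"hand": 80},{"offset": [262,174,-72],"roll": 0,"hand": 80},{"offset": [262,174,-72],"roll": 0,"hand": 80},{"offset": [262,174,-72],"roll": 0,"hand": 80},{"offset": [262,174,-72],"roll": 0,"hand": 80},{"offset": [262,174,-72],"roll": 0,"hand": 80},{"offset": [262,174,-72],"roll": 0,"hand": 80},{"offset": [262,174,-72],"roll": 0,"hand": 80}]}}

```text
clock: 17.08
tool_pos: [0.4205, -0.0292, 0.319]
orientation: [180.0, 0.0, -95.3]
force: [-1.2, -0.7, -0.4]
opening: 0.0796
```

```bash
python3 - <<'E'
from plant import ctrl,cams
from h import *
s=cams.snapshot("top")["img"][:,:,::-1]; t=cams.snapshot("side")["img"][:,:,::-1]
S=np.load("stand.npy"); A=[]
for n,im,(x0,y0) in(("top",s,(115,135)),("side",t,(135,200))):
    hsv=cv2.cvtColor(im,cv2.COLOR_BGR2HSV)
    m=cv2.inRange(hsv,(15,40,90),(32,140,255))|cv2.inRange(hsv,(60,25,70),(95,140,255))
    roi=np.zeros(m.shape,np.uint8); cv2.fillPoly(roi,[proj(n,frame(*S,[(.05,.11,.03),(.05,-.11,.03),(-.05,-.11,.03),(-.05,.11,.03)])).astype(np.int32)],255); m&=roi
    W=ray(n,np.argwhere(m)[:,::-1],.038); r=cv2.minAreaRect((W[:,:2]*1000).astype(np.float32)); print(n,np.round(r[0],1),np.round(r[1],1),round(r[2],1))
    A.append(cv2.resize(im[y0:y0+105,x0:x0+105],None,fx=3.8,fy=3.8,interpolation=cv2.INTER_CUBIC))
cv2.imwrite("pics/final.png",cv2.convertScaleAbs(np.hstack(A),alpha=1.1)); cv2.imwrite("pics/final_full.png",cv2.resize(s,(800,600)))
E
```

```text
top [614.5 193.3] [186.4  64.8] 84.5
side [616.8 191. ] [185.2  65.3] 84.7
```

View pics/final.png

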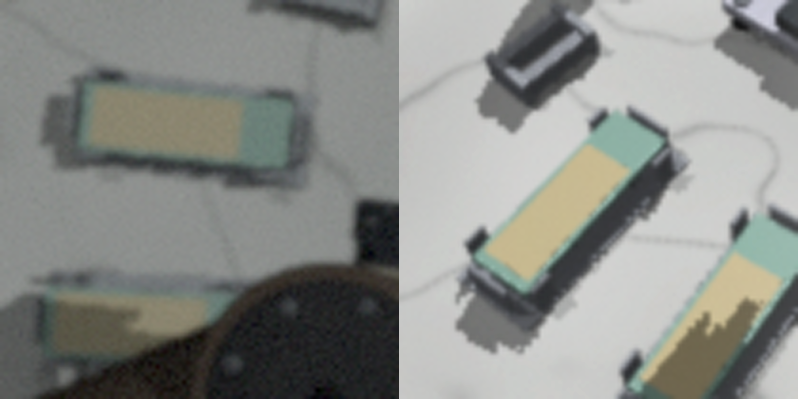

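View pics/final_full.png

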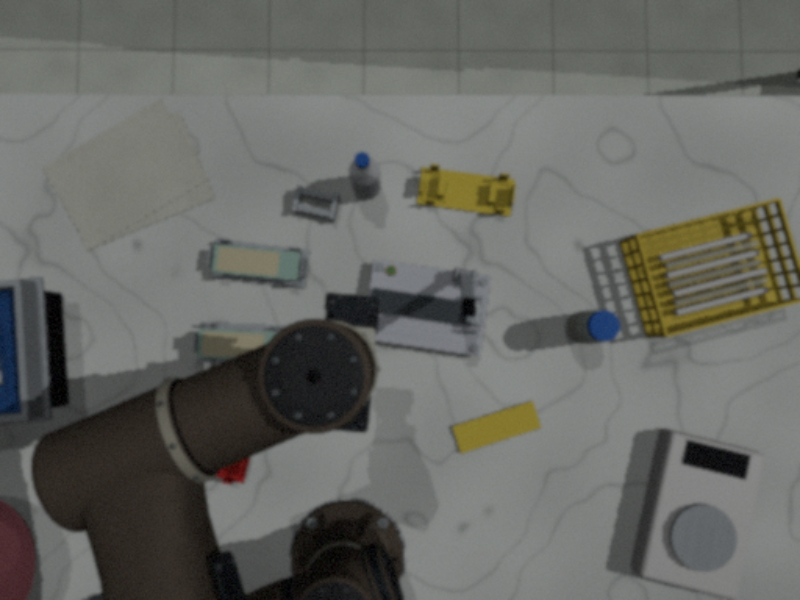

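The plate lies inside the lugs: its centre is within about 4 mm of the seat in both views, and its yaw matches. The bar is up, with its grip at (468,307), and the visible bench things haven't moved. I'll hand it in.

```bash
python3 -c "
from plant import ctrl,order
print(order.close_job(), ctrl.get_obs()['clock'])"
```

```text
the job is handed in; nothing more can be done
the job is handed in; nothing more can be done
```

The job is done and handed in at about 17 s on the robot's clock. The plate is on the empty far stand, the clamp bar is up, and the gripper is clear of everything.

- **Bar:** I swung it until it hit its stop, where it took 23 N with no further travel. It was still up in the last top view.
- **Plate:** I slid it 59 mm flat along the bed before lifting, so its end was clear of the bar. I then carried it level and lowered it slowly until the stand took its weight, with about 6 N of contact at the expected seat height.
- **Seating:** In the last pictures the plate's centre is within about 4 mm of the stand's centre in both views, and its yaw agrees within about 0.3°. It measures about 186 x 65 mm against the true 180 x 60, so the mask reads slightly large. The plate appears inside all the lugs.
- **Bench things:** The bottles, applicator and yellow look-alikes are where they were. The arm hid part of the other plate's stand in the last top view; the part that showed looked unchanged.
- **Disagreement:** At the first measurement the two views differed by up to 9 mm and 2° on the bed's pose. I settled this with a second top view after the bar was up, before grasping the plate.

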